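# Register the nest block against the jig's studs and load a bush

### The job

Push the wooden nest block along the jig plate until it sits hard against all three locating studs, its back edge on the two rear studs and its right end on the end stud. Then take the ribbed bush that stands by itself on the bench mat left of the jig and stand it in the block's wide bore, same way up as it stands now and right down on the bottom, with the block still tight against the studs. Leave the white knob and the tape spool that stand in a row with the bush where they are.

Things in the scene. Friction and masses are not known exactly. Their poses are not given: they have to be found in the camera images.
- jig: fixed jig: bare aluminium plate 140 (x) x 180 (y) x 6 mm on the bench, with three upright steel studs, 14 mm in diameter, tops 28 mm above the bench. Origin: centre of its underside, on the bench; x points away from the robot across the bench, y to the left, z up. Stud axes at (x, y) = (58, -61) and (58, 11) mm (rear studs) and (12, -82) mm (end stud, at the right end)
- home (a point): point on the jig plate's upper face (6 mm above the bench), at (23, -25) mm in the jig's frame, axes parallel to the jig's: where the nest block's origin lies when the block touches all three studs, square to the jig
- nest: loose brown wooden block 56 (x) x 100 (y) x 28 mm high, about 0.25 kg, lying on the jig plate 35 to 75 mm short of home, up to 0.25 rad askew. Origin: centre of its underside; x across it, y along it to the left, z up. Home, its +x side bears on the rear studs, its -y end on the end stud. Slides at 1 to 4 N. Its second, narrow bore (17 mm, 29 mm from the middle towards -y) stays empty
- bore (a point): centre of the mouth of the nest block's wide blind bore (35 mm in diameter, 14 mm deep, 1.5 mm chamfer), level with the block's upper face, 20 mm from the block's middle towards its +y; axes parallel to the block's
- bush: loose nickel-grey bush, a hollow ribbed sleeve 31 mm in diameter and 30 mm high, 0.04 kg, standing on end on the bench, threaded end up. Origin: centre of its underside; z up. It stands in one of three places about 75 mm apart in a row left of the jig, parallel to the bench's edge (the row runs about along (-0.48, 0.87)); seated in the bore it stands 16 mm proud of the block
- knob: bystander in the same row: loose white tapered plastic knob, 37 mm in diameter and 46 mm high, standing on the bench. Origin: centre of its underside
- spool: bystander in the same row: loose blue flat spool of thread seal tape, 48 mm in diameter and 14 mm high, lying on the bench. Origin: centre of its underside

How it is judged:
On the way, in this order (a step that is already met when the one before it is completed fails the run):
1. the nest block is registered against the three studs (horizontal distance between nest and home below 0.003 m and angle between the x axis of nest and the x axis of home, either way round below 0.035 rad and angle between nest's own z axis and vertical below 0.05 rad and z of nest in the frame of home below 0.003 m), for 0.2 s.
2. the bush stands on the bottom of the wide bore (horizontal distance between bush and bore below 0.004 m and z of bush in the frame of bore below -0.011 m and angle between bush's own z axis and vertical below 0.15 rad), for 0.2 s.
At the end, for the whole second after the job is handed in: The nest block lies flat on the jig plate within 3 mm of its home against the three studs and within 0.035 rad of square; the bush stands in its wide bore, its foot more than 11 mm below the mouth, within 4 mm of the bore's axis and 0.15 rad of upright, threaded end up; both are at rest (all of step 1 and all of step 2 and linear speed of each of nest, bush below 0.01 m/s); the robot touches nothing.
It fails at once if the knob or the spool is moved by more than 25 mm (distance of any of knob, spool from where it was at the start of the episode above 0.025 m).
It also fails if it takes over 72 s, if anything falls off the work surface, if the arm or the gripper's body presses on something with over 40 N, if the wrist force passes 120 N, or if a joint passes its speed limit or range.

### The arm

A 6-joint arm with a two-finger parallel gripper is mounted at the origin on a cart in front of the work surface, level with it; the furniture and walls round the work are solid. World frame = base frame: x ahead of the robot, y to its left, z up, the work surface at z = 0. Lengths are in m, angles in rad, forces in N, time in s.
With the tool pointing down it reaches from about 0.425 to 0.925 m from the base axis. Payload 12.5 kg.
Tool frame: the origin (TCP) lies where the fingers leave the gripper's body, on its centre line; the fingertips stand 73 mm ahead of it and the grasp point (between the pads) lies 54 mm ahead of it; z points along the fingers, y is the line along which they close (so a half turn about z gives the same grasp; the last joint's range is limited). The gripper opens to 85 mm and grips with 20 to 120 N. Pads are 22 mm wide; open, the fingers measure 114 mm over their backs; the gripper's body (76 mm by 85 mm) begins 54 mm behind the grasp point. The pads swing forward as they close: fully open they stand 13 mm farther back than shut.
Start: joints at [-1.382, 0.491, 1.559, -0, 1.092, -0.106], TCP at [0.182, -0.598, 0.304] pointing down, gripper open.
Joint ranges: [-3.1, 3.1], [-0.84, 2.19], [0.05, 2.79], [-1.13, 4.28], [0.06, 2.93], [-2.69, 2.69]. Speed limits (rad/s): [2.22, 2.22, 2.79, 3.14, 3.14, 3.14].

### API

Orientations are given as [roll, pitch, yaw] about the fixed x, y, z axes, in that order (R = Rz(yaw) Ry(pitch) Rx(roll)).
In Python, from station import * gives the robot as it stands.
- The arm moves only by the tool jog_arm, never from a script. Its argument "commands" is a list that holds one entry, the list of rows, each a list of 6 numbers: the shift along the tool's x, y, z in cm, then the turn, a rotation vector about the tool's x, y, z in degrees. In form: [[[tx, ty, tz, rx, ry, rz], ...]]. A call has 1 to 8 rows; each row is the pose to reach, as a shift and turn from the pose commanded when the call began, along the tool's axes at that moment; what a row does not reach only later rows make up. A row lasts 1/12 s, in which the tool goes at most 41.7 mm and 7.16 degrees, less where a joint would pass 70% of its speed; a pose out of reach is approached as far as the arm can. A call with a gripper value outside its range is refused whole. "hand" is the closure, from -1 (fully open) to 1 (shut), set as the call begins (left out, the last holds). The fingers move at their own pace and stop on an object; "newtons" is the grip in N (left out, the last holds). Time passes only in rows, so rows that repeat a pose let the fingers close. It gives the time, the measured TCP pose, the force, the opening and the grip force at its end, in the units of the state.
- sense(): the state, without advancing time (a new reading comes with each control period).
- read_camera(name): name is "scene" or "top" or "wrist"; returns (picture, depth): 384x512x3 uint8, red, green, blue; 384x512 float32, m along the optical axis (not along the pixel's ray), 0 where there is no reading.
- camera_info(name): a dict with "camera_matrix" (3x3 intrinsics, pixels), "k1" (the pictures are not rectified: a ray, as slopes to the right and down, at radius r is drawn at 1 + k1 r^2 times it, then the intrinsics apply), "rvec" (rotation vector, rad) and "tvec" (3), from world to camera coordinates, as OpenCV has them; the wrist camera has in their place "mount" (4x4, takes a point from camera to tool coordinates, whose origin is the TCP and whose axes are the flange's). Camera axes: x right, y down, z forward; pixel columns grow to the right and rows downward; lengths in m; the calibration is good to about 2 mm. A picture is of the moment at which its call begins: read the wrist's pose just before it. camera_info takes no time and is no camera call.
- hand_in(): hands the job in; it is judged then, once.
The state is a dict: "time": time; "joint_positions": joint angles; "qvel": joint speeds; "effort": joint torques, N m; "ee_pos": TCP position; "ee_rot": TCP orientation; "contact_force": force on the tool from outside, world axes, zero at the start; "torque": the same for the moment, N m; "width": opening from 0.0 (shut) to 1.0 (fully open); "grasp_force": force on a finger pad.
Only numpy, scipy, OpenCV 4.12 (cv2) and the standard library are available. Lean on these libraries where they do the work, as an engineer would, in place of code of your own. Each camera call takes 0.05 s, during which the arm holds its last target. There are 200 camera calls.

## Working session

There is one attempt and no reset: what is moved stays moved. The work goes in short steps, Python scripts to look and compute and a tool call to move; the robot and the scene stay as the last step left them, time stands still between calls to the robot, and variables do not carry over. Pictures are saved under pics/ and viewed, at most 10 in all, crops included, and the job is handed in when it is done.

Besides the shell and the picture viewer there is one more tool, called after ">>>" by a JSON object that holds its "name" and its "arguments". jog_arm: Moves the arm, as the interface text tells. Its arguments: {"type":"object","properties":{"commands":{"type":"array"},"hand":{"type":"number"},"newtons":{"type":"number"}},"required":["commands"]}

```bash
ls; mkdir -p pics
cat > h.py <<'E'
from station import *
import numpy as np, cv2
from scipy.spatial.transform import Rotation as R
def rays(name,px,info=None,st=None):
    i=info or camera_info(name); K=np.array(i["camera_matrix"]); k=float(i["k1"])
    px=np.asarray(px,float).reshape(-1,1,2)
    n=cv2.undistortPoints(px,K,np.array([k,0,0,0,0.])).reshape(-1,2)
    d=np.c_[n,np.ones(len(n))]
    if "mount" in i:
        M=np.array(i["mount"]); Rt=R.from_euler('xyz',st["ee_rot"]).as_matrix()
        return np.array(st["ee_pos"])+Rt@M[:3,3], d@(Rt@M[:3,:3]).T
    Rc=cv2.Rodrigues(np.array(i["rvec"],float))[0]
    return -Rc.T@np.array(i["tvec"],float).ravel(), d@Rc
def plane(name,px,z,st=None):
    o,d=rays(name,px,st=st); return o+d*((z-o[2])/d[:,2])[:,None]
def pts(name,px,depth,st=None):
    px=np.asarray(px,float).reshape(-1,2); o,d=rays(name,px,st=st)
    return o+d*depth[px[:,1].astype(int),px[:,0].astype(int)][:,None]
E
python3 - <<'E'
from h import *
s=sense(); print(s)
a={}
for n in("scene","top"):
    p,d=read_camera(n); np.savez(f"pics/{n}0.npz",p=p,d=d); a[n]=p
    print(n,rays(n,[[256,192]]))
    cv2.imwrite(f"pics/{n}0.png",cv2.resize(p[:,:,::-1],(768,576)))
E
```

```text
pics
{'time': 0.0, 'joint_positions': array([-1.38160100e+00,  4.91577980e-01,  1.55947239e+00, -8.07080559e-06,
        1.09171733e+00, -1.05554279e-01]), 'qvel': array([ 0.00020513,  0.00023638,  0.00026156, -0.00139893, -0.00016407,
        0.00157663]), 'effort': array([-2.52275335e-03, -6.18460608e+01, -2.61591822e+01, -1.54825962e-04,
        4.07945045e-03,  4.70165986e-06]), 'ee_pos': array([ 0.18158106, -0.59787857,  0.30330835]), 'ee_rot': array([-3.14042340e+00, -1.16682735e-04,  2.94753266e-01]), 'contact_force': array([-0.60725628, -0.03856057,  0.37483648]), 'torque': array([-0.03040531, -0.02439426,  0.0017999 ]), 'grasp_force': 0.0, 'width': 1.00055756365368}
scene (array([-0.11608481,  0.66313519,  0.48588379]), array([[ 0.63527268, -0.60291962, -0.48263209]]))
top (array([0.35540411, 0.14239305, 1.01955792]), array([[ 0.07600419, -0.02731869, -0.99690529]]))
```

View pics/top0.png

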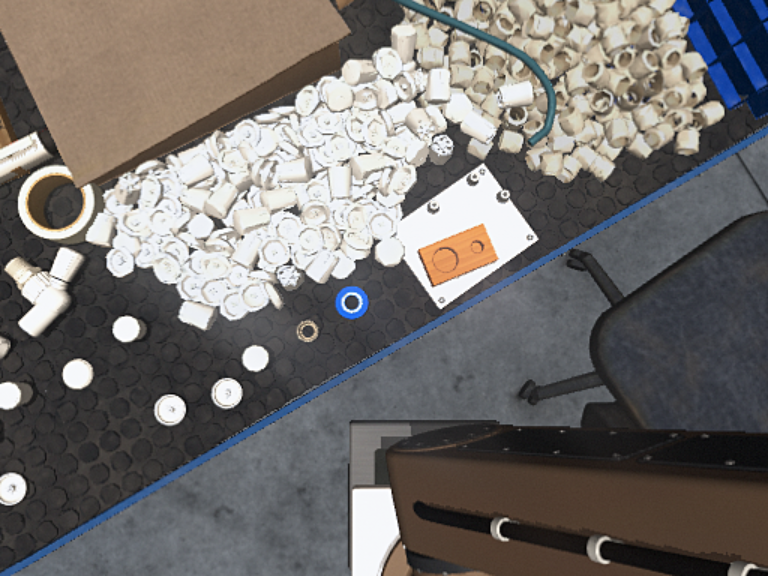

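View pics/scene0.png

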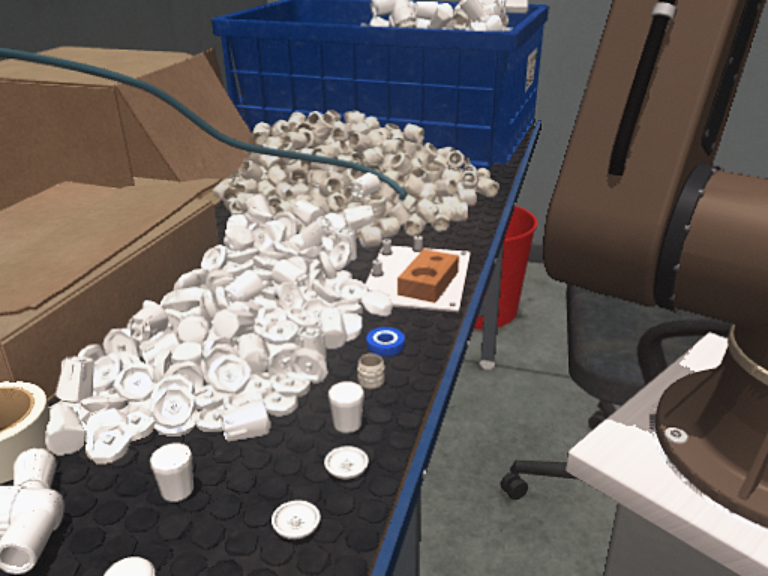

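The top view (×1.5) shows the studs at about (433,208), (474,180) and (504,197), and the nest at (458,254) with its wide bore at (445,260). The bush stands at (307,330), between the spool (351,302) and the knob (255,358). The scene view agrees.

Run:
```python
from h import *
for n in("top","scene"):
    f=np.load(f"pics/{n}0.npz"); p,d=f["p"],f["d"]; hsv=cv2.cvtColor(p,cv2.COLOR_RGB2HSV)
    print(n, camera_info(n)["camera_matrix"][0])
    m=cv2.inRange(hsv,(5,120,60),(18,255,255)); x=np.zeros_like(m)
    if n=="top": x[140:200,265:345]=255
    else: x[155:210,255:320]=255
    m&=x; c=max(cv2.findContours(m,0,2)[0],key=cv2.contourArea)
    if n=="top":
        box=cv2.boxPoints(cv2.minAreaRect(c)); w=plane(n,box,.034); print("nest corners",w.round(4).tolist(), w.mean(0).round(4))
        for q in [(433,208),(474,180),(504,197)]: print("stud",plane(n,[(q[0]/1.5,q[1]/1.5)],.028).round(4))
        wh=cv2.inRange(hsv,(0,0,200),(180,60,255)); 
        q=np.array([(472,167),(537,239),(440,307)])/1.5; print("plate corners",plane(n,q,.006).round(4).tolist())
    ys,xs=np.nonzero(m); P=pts(n,np.c_[xs,ys],d); print("nest depth z pct",np.percentile(P[:,2],[5,50,90,97]).round(4))
    u,v={"top":(307,330),"scene":(371,370)}[n]; u/=1.5;v/=1.5
    yy,xx=np.mgrid[int(v)-14:int(v)+15,int(u)-14:int(u)+15]; P=pts(n,np.c_[xx.ravel(),yy.ravel()],d)
    k=P[(P[:,2]>.012)&(P[:,2]<.06)]; print("bush z",np.percentile(k[:,2],[50,90,98]),"xy mid",(k[:,:2].min(0)+k[:,:2].max(0))/2,k[:,:2].min(0),k[:,:2].max(0))
for q,z in(((307,330),.03),((351,302),.014),((255,358),.046)): print(plane("top",[np.array(q)/1.5],z).round(4))
for q,z in(((371,358),.03),((385,340),.014),((346,387),.046)): print(plane("scene",[np.array(q)/1.5],z).round(4))
i=camera_info("wrist"); print(np.array(i["mount"]).round(3),i["camera_matrix"])
```

```text
top [467.268777     0.         254.38360046]
nest corners [[0.4856, 0.0687, 0.034], [0.5239, -0.0261, 0.034], [0.4716, -0.0462, 0.034], [0.4337, 0.0483, 0.034]] [0.4787 0.0112 0.034 ]
stud [[0.5463 0.0447 0.028 ]]
stud [[ 0.5875 -0.0149  0.028 ]]
stud [[ 0.5628 -0.058   0.028 ]]
plate corners [[0.6122, -0.0157, 0.006], [0.505, -0.11, 0.006], [0.4052, 0.0334, 0.006]]
nest depth z pct [0.0188 0.0334 0.036  0.0373]
bush z [0.02726239 0.03072127 0.03235584] xy mid [0.37071774 0.22424291] [0.35692166 0.21023138] [0.38451383 0.23825443]
scene [464.57391332   0.         254.07720107]
nest depth z pct [0.0116 0.0321 0.036  0.0368]
bush z [0.02440871 0.04601131 0.0476602 ] xy mid [0.36396659 0.23039858] [0.32206635 0.17094153] [0.40586682 0.28985563]
[[0.3716 0.2235 0.03  ]]
[[0.4119 0.1622 0.014 ]]
[[0.333  0.2931 0.046 ]]
[[0.3745 0.2193 0.03  ]]
[[0.4081 0.1649 0.014 ]]
[[0.3368 0.2894 0.046 ]]
[[-0.    -0.963 -0.269  0.069]
 [ 1.    -0.     0.    -0.   ]
 [-0.    -0.269  0.963 -0.069]
 [ 0.     0.     0.     1.   ]] [[298.6248266    0.         250.99149297]
 [  0.         298.6248266  188.82778599]
 [  0.           0.           1.        ]]
```

>>> {"name": "jog_arm", "arguments": {"commands": [[[24.7,-21.4,3,0,0,0],[24.7,-21.4,3,0,0,0],[24.7,-21.4,3,0,0,0],[24.7,-21.4,3,0,0,0],[24.7,-21.4,3,0,0,0],[24.7,-21.4,3,0,0,0],[24.7,-21.4,3,0,0,0],[24.7,-21.4,3,0,0,0]]]}}

```text
time: 0.77
ee_pos: [0.3564, -0.3193, 0.2736]
ee_rot: [-3.141, 0.0, 0.295]
contact_force: [1.5, -1.4, -0.0]
width: 1.003
grasp_force: 0.0
```

>>> {"name": "jog_arm", "arguments": {"commands": [[[24.8,-21.4,3,0,0,-50],[24.8,-21.4,3,0,0,-50],[24.8,-21.4,3,0,0,-50],[24.8,-21.4,3,0,0,-50],[24.8,-21.4,3,0,0,-50],[24.8,-21.4,3,0,0,-50],[24.8,-21.4,3,0,0,-50],[24.8,-21.4,3,0,0,-50]]]}}

```text
time: 1.43
ee_pos: [0.5318, -0.0423, 0.2435]
ee_rot: [-3.141, 0.0, 1.176]
contact_force: [0.1, -0.7, -0.0]
width: 1.0
grasp_force: 0.0
```

>>> {"name": "jog_arm", "arguments": {"commands": [[[0,0,0,0,0,-47],[0,0,0,0,0,-47],[0,0,0,0,0,-47],[0,0,0,0,0,-47],[0,0,0,0,0,-47],[0,0,0,0,0,-47],[0,0,0,0,0,-47],[0,0,0,0,0,-47]]]}}

```text
time: 2.1
ee_pos: [0.5308, -0.0447, 0.2437]
ee_rot: [-3.141, -0.0, 1.991]
contact_force: [-0.1, 0.5, -0.3]
width: 0.999
grasp_force: 0.0
```

```bash
cat >> h.py <<'E'
def cmd(pos,yaw_deg):
    "shift (cm) and turn (deg) in tool axes to reach world pos, yaw, pointing down"
    s=sense(); A=R.from_euler('xyz',s["ee_rot"]); B=R.from_euler('xyz',[np.pi,0,np.radians(yaw_deg)])
    return np.r_[A.inv().apply(np.array(pos)-s["ee_pos"])*100,(A.inv()*B).as_rotvec(degrees=True)].round(2)
def snap(tag):
    s=sense(); p,d=read_camera("wrist"); np.savez(f"pics/{tag}.npz",p=p,d=d,pos=s["ee_pos"],rot=s["ee_rot"])
    cv2.imwrite(f"pics/{tag}.png",p[:,:,::-1]); print(s["time"],s["ee_pos"],np.degrees(s["ee_rot"])); return p,d,s
E
python3 -c "
from h import *
snap('w1')"
```

```text
2.1 [ 0.530811   -0.04465744  0.24366691] [-1.79974699e+02 -1.17490629e-02  1.14076818e+02]
```

View pics/w1.png

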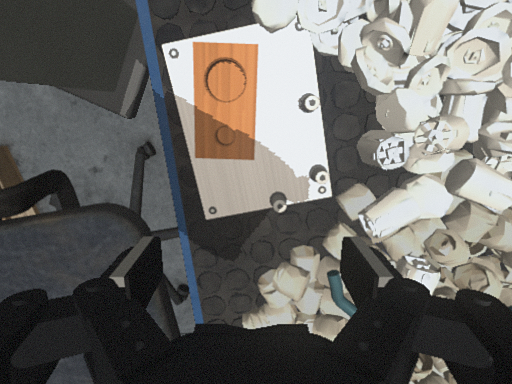

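The wrist view shows the nest at about (194–258, 43–160), with its wide bore at (226,80). The studs are at (313,101), (319,175) and (279,203).

```bash
cat > m.py <<'E'
from h import *
import sys
def nest(tag,roi=(0,230,150,345)):
    f=np.load(f"pics/{tag}.npz"); p,d=f["p"],f["d"]; s=dict(ee_pos=f["pos"],ee_rot=f["rot"])
    hsv=cv2.cvtColor(p,cv2.COLOR_RGB2HSV); m=cv2.inRange(hsv,(4,110,40),(20,255,255))
    m[roi[1]:]=0; m[:,:roi[2]]=0; m[:,roi[3]:]=0
    yy,xx=np.nonzero(d>0); P=np.full(d.shape+(3,),np.nan); P[yy,xx]=pts("wrist",np.c_[xx,yy],d,s)
    c=max(cv2.findContours(m,0,2)[0],key=cv2.contourArea); m2=np.zeros_like(m); cv2.drawContours(m2,[c],-1,255,-1)
    Z=P[...,2][(m2>0)]; print("nest z top",np.nanpercentile(Z,[50,75,95]).round(4))
    t=((m2>0)&(P[...,2]>.027)).astype(np.uint8)*255; t=cv2.morphologyEx(t,cv2.MORPH_OPEN,np.ones((3,3)))
    c=max(cv2.findContours(t,0,2)[0],key=cv2.contourArea)
    w=plane("wrist",c.reshape(-1,2),.034,s)[:,:2].astype(np.float32)
    r=cv2.minAreaRect(w*1000); b=cv2.boxPoints(r); print("nest ctr",np.array(r[0])/1000,"size",r[1],"ang",r[2])
    return p,d,s,P,m2
if __name__=="__main__":
    p,d,s,P,m2=nest(sys.argv[1])
    # studs: raised, non-orange things near expected spots
    S=[]
    for e in [(.5463,.0447),(.5875,-.0149),(.5628,-.058)]:
        k=(np.hypot(P[...,0]-e[0],P[...,1]-e[1])<.016)&(P[...,2]>.0215)&(P[...,2]<.036)&(m2==0)
        q=P[k]; t=q[q[:,2]>.025]; ctr,rad=cv2.minEnclosingCircle(t[:,:2].astype(np.float32)*1000)
        print("stud",len(q),len(t),"z",np.median(t[:,2]).round(4),"mean",t[:,:2].mean(0).round(4),"circ",np.round(ctr,1),round(rad,1)); S.append(t[:,:2].mean(0))
    J=np.array([(58,11),(58,-61),(12,-82)])/1000.; S=np.array(S)
    a=J-J.mean(0); b=S-S.mean(0); th=np.arctan2((a[:,0]*b[:,1]-a[:,1]*b[:,0]).sum(),(a*b).sum()); c,s_=np.cos(th),np.sin(th); Rj=np.array([[c,-s_],[s_,c]])
    o=S.mean(0)-Rj@J.mean(0); print("jig yaw",np.degrees(th),"origin",o,"home",o+Rj@[.023,-.025],"resid mm",((J@Rj.T+o-S)*1000).round(1).tolist())
E
python3 m.py w1
```

```text
nest z top [0.033  0.0336 0.0343]
nest ctr [0.48131726 0.00930064] size (54.73943328857422, 98.86775970458984) ang 22.185359954833984
stud 192 181 z 0.0272 mean [0.5534 0.0426] circ [553.5  42.6] 6.8
stud 164 151 z 0.0271 mean [ 0.5947 -0.0157] circ [595.  -15.8] 7.0
stud 166 152 z 0.0272 mean [ 0.569  -0.0592] circ [569.1 -59.5] 7.3
jig yaw 35.089026377159584 origin [0.51216475 0.0007192 ] home [ 0.54535594 -0.00651578] resid mm [[-0.1, 0.4], [-0.0, -0.2], [0.1, -0.3]]
```

```bash
python3 -c "
from h import *
print(cmd([.4813,.0093,.16],112.2))"
```

```text
[ 6.94 -2.35  8.37 -0.02 -0.01  1.61]
```

>>> {"name": "jog_arm", "arguments": {"commands": [[[6.9,-2.3,4,0,0,1.6],[6.9,-2.3,4,0,0,1.6],[6.9,-2.3,8.4,0,0,1.6],[6.9,-2.3,12,0,0,1.6],[6.9,-2.3,14,0,0,1.6],[6.9,-2.3,16,0,0,1.6],[6.9,-2.3,16,0,0,1.6],[6.9,-2.3,16,0,0,1.6]]], "hand": -1}}

```text
time: 2.82
ee_pos: [0.4817, 0.0091, 0.0835]
ee_rot: [-3.14, -0.001, 1.958]
contact_force: [0.3, 0.0, -0.5]
width: 0.998
grasp_force: 0.0
```

>>> {"name": "jog_arm", "arguments": {"commands": [[[0,0,0,0,0,0],[0,0,0,0,0,0],[0,0,0,0,0,0],[0,0,0,0,0,0],[0,0,0,0,0,0],[0,0,0,0,0,0],[0,0,0,0,0,0],[0,0,0,0,0,0]]], "hand": 1, "newtons": 25}}

```text
time: 3.48
ee_pos: [0.4823, 0.009, 0.0852]
ee_rot: [3.14, 0.001, 1.959]
contact_force: [-0.9, -0.1, 5.2]
width: 0.648
grasp_force: 26.1
```

```bash
python3 -c "
from h import *
s=sense();print(s['width'],s['contact_force'],s['torque']);snap('w2')
c,q=np.cos(np.radians(35.1)),np.sin(np.radians(35.1))
# pre-home: 3 mm short in jig x and y
t=np.array([.5454,-.0065])+np.array([-.003*c-.003*q,-.003*q+.003*c]); print(t)
print(cmd([*t,s['ee_pos'][2]],125.1))"
```

```text
0.6481098798198848 [-0.85055979 -0.06315719  5.24615703] [-0.08769686  0.24271784 -0.00738901]
3.4833 [0.4822626  0.00900321 0.08521492] [1.79897630e+02 6.36450785e-02 1.12265184e+02]
[ 0.54122054 -0.00577057]
[-3.600e+00  4.900e+00  1.000e-02  9.000e-02  7.000e-02 -1.284e+01]
```

View pics/w2.png

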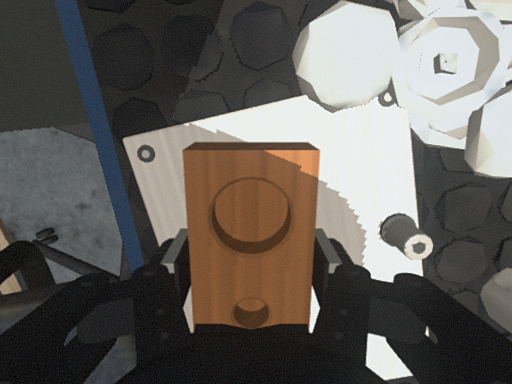

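The block is gripped square (opening about 55 mm), with its wide bore at (252,213) in the picture. I'll slide it −y first, then +x, so the rear finger passes between the studs.

>>> {"name": "jog_arm", "arguments": {"commands": [[[-0.5,0.1,-0.15,0,0,-2],[-1.1,0.3,-0.15,0,0,-4],[-1.8,0.4,-0.15,0,0,-6],[-2.5,0.6,-0.15,0,0,-8],[-3.2,0.7,-0.15,0,0,-10],[-3.9,0.9,-0.15,0,0,-12],[-4.3,1.0,-0.15,0,0,-12.9],[-4.3,1.0,-0.15,0,0,-12.9]]]}}

```text
time: 4.2
ee_pos: [0.5081, -0.0275, 0.086]
ee_rot: [3.141, 0.001, 2.184]
contact_force: [-0.5, 0.1, -2.9]
width: 0.65
grasp_force: 27.7
```

>>> {"name": "jog_arm", "arguments": {"commands": [[[0,0.5,0,0,0,0],[0,1.1,0,0,0,0],[0,1.7,0,0,0,0],[0,2.3,0,0,0,0],[0,2.9,0,0,0,0],[0,3.4,0,0,0,0],[0,3.6,0,0,0,0],[0,3.6,0,0,0,0]]]}}

```text
time: 4.87
ee_pos: [0.5373, -0.0058, 0.0853]
ee_rot: [3.141, 0.0, 2.186]
contact_force: [-0.9, 0.8, -1.9]
width: 0.646
grasp_force: 27.7
```

```bash
cat >> h.py <<'E'
def jig(o=(.51216,.00072),y=35.09):
    s=sense(); c,q=np.cos(np.radians(y)),np.sin(np.radians(y)); M=np.array([[c,q],[-q,c]])
    print("t",round(s["time"],2),"jig xy mm",(M@(s["ee_pos"][:2]-np.array(o))*1000).round(1),"z",s["ee_pos"][2].round(4),"yaw-90",np.degrees(s["ee_rot"][2])-90,"Fjig",(M@s["contact_force"][:2]).round(1),"Fz",s["contact_force"][2].round(1),"T",np.round(s["torque"],2),"w",round(s["width"],3),round(s["grasp_force"],1))
E
python3 -c "
from h import *
jig()"
```

```text
t 4.87 jig xy mm [ 16.8 -19.7] z 0.0853 yaw-90 35.2215141350444 Fjig [-0.2  1.1] Fz -1.9 T [ 0.04 -0.04  0.04] w 0.646 27.7
```

>>> {"name": "jog_arm", "arguments": {"commands": [[[0,0.2,0.05,0,0,0],[0,0.4,0.05,0,0,0],[0,0.6,0.05,0,0,0],[0,0.7,0.05,0,0,0],[0,0.8,0.05,0,0,0],[0,0.9,0.05,0,0,0],[0,0.9,0.05,0,0,0],[0,0.9,0.05,0,0,0]]]}}

```text
time: 5.53
ee_pos: [0.5424, -0.0023, 0.0853]
ee_rot: [-3.138, -0.002, 2.185]
contact_force: [-14.0, -15.5, 13.8]
width: 0.647
grasp_force: 29.4
```

```bash
python3 -c "
from h import *
jig()"
```

```text
t 5.53 jig xy mm [ 23.1 -19.8] z 0.0853 yaw-90 35.188393002175175 Fjig [-20.4  -4.6] Fz 13.8 T [-2.41  1.92  0.01] w 0.647 29.4
```

>>> {"name": "jog_arm", "arguments": {"commands": [[[0,-0.2,0,0,0,0],[-0.15,-0.2,0,0,0,0],[-0.3,-0.2,0,0,0,0],[-0.4,-0.2,0,0,0,0],[-0.5,-0.2,0,0,0,0],[-0.6,-0.2,0,0,0,0],[-0.7,-0.2,0,0,0,0],[-0.7,-0.2,0,0,0,0]]]}}

```text
time: 6.2
ee_pos: [0.5456, -0.0073, 0.0853]
ee_rot: [-3.14, -0.002, 2.185]
contact_force: [-8.3, 5.3, 10.5]
width: 0.65
grasp_force: 29.3
```

```bash
python3 -c "
from h import *
jig()"
```

```text
t 6.2 jig xy mm [ 22.7 -25.8] z 0.0853 yaw-90 35.210949742181754 Fjig [-3.7  9.1] Fz 10.5 T [0.82 1.1  0.22] w 0.65 29.3
```

>>> {"name": "jog_arm", "arguments": {"commands": [[[0.1,0,-0.1,0,0,0],[0.1,0,-0.1,0,0,0],[0.1,0,-0.1,0,0,0],[0.1,0,-0.1,0,0,0]]]}}

```text
time: 6.53
ee_pos: [0.5454, -0.0071, 0.0856]
ee_rot: [-3.14, -0.001, 2.185]
contact_force: [-5.0, -1.9, -0.3]
width: 0.646
grasp_force: 28.1
```

>>> {"name": "jog_arm", "arguments": {"commands": [[[0,0,0,0,0,0],[0,0,0,0,0,0],[0,0,0,0,0,0],[0,0,0,0,0,0],[0,0,-3,0,0,0],[0,0,-6,0,0,0],[0,0,-10,0,0,0],[0,0,-13,0,0,0]]], "hand": -0.6}}

```text
time: 7.2
ee_pos: [0.5463, -0.007, 0.2184]
ee_rot: [3.141, 0.001, 2.185]
contact_force: [0.9, 0.1, 0.7]
width: 0.798
grasp_force: 0.0
```

>>> {"name": "jog_arm", "arguments": {"commands": [[[-3,0,-3,0,0,0],[-6,0,-3,0,0,0],[-6,0,-3,0,0,0],[-6,0,-3,0,0,0]]]}}

```text
time: 7.53
ee_pos: [0.5811, -0.057, 0.2461]
ee_rot: [3.141, 0.001, 2.183]
contact_force: [0.0, 0.4, -0.4]
width: 0.798
grasp_force: 0.0
```

```bash
python3 -c "
from h import *
jig();snap('w3')"; sed -i 's/def nest(tag,roi=(0,230,150,345))/def nest(tag,roi=(0,300,100,400))/' m.py; python3 m.py w3
```

```text
t 7.53 jig xy mm [ 23.2 -86.9] z 0.2461 yaw-90 35.09659053057034 Fjig [0.3 0.3] Fz -0.4 T [-0.03 -0.04 -0.04] w 0.798 0.0
7.5333 [ 0.5810592  -0.05701596  0.24612426] [1.79955445e+02 4.95575015e-02 1.25096591e+02]
nest z top [0.033  0.0335 0.0343]
nest ctr [ 0.5455639  -0.00631945] size (55.425201416015625, 98.3748550415039) ang 35.17502975463867
stud 215 207 z 0.0274 mean [0.5529 0.0427] circ [549.6  44.5] 11.1
stud 190 186 z 0.0275 mean [ 0.5935 -0.0156] circ [586.3 -15.5] 15.6
stud 158 154 z 0.0273 mean [ 0.5677 -0.0598] circ [561.2 -58.3] 14.2
jig yaw 34.75314147968939 origin [0.51121077 0.00094287] home [ 0.54435897 -0.00648656] resid mm [[-0.3, 0.4], [0.2, -0.5], [0.1, 0.2]]
```

View pics/w3.png

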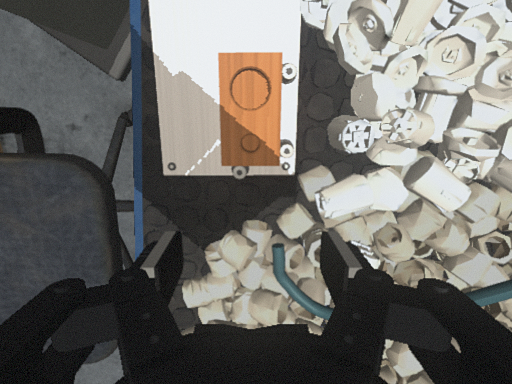

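The nest is seated: its centre is within about 0.3 mm of home and the yaw agrees. The picture shows it flush on the studs, at (288,70), (287,148) and (240,171). Next, the bush.

```bash
python3 -c "
from h import *
f=np.load('pics/w3.npz'); s=dict(ee_pos=f['pos'],ee_rot=f['rot']); print('bore px',plane('wrist',[(250,88)],.034,s))
print(cmd([.40,.183,.22],125.1))"
```

```text
bore px [[0.53340936 0.01032132 0.034     ]]
[ 2.995e+01 -9.800e-01  2.570e+00 -2.000e-02 -2.000e-02  4.000e-02]
```

>>> {"name": "jog_arm", "arguments": {"commands": [[[30,-1,2.6,0,0,0],[30,-1,2.6,0,0,0],[30,-1,2.6,0,0,0],[30,-1,2.6,0,0,0],[30,-1,2.6,0,0,0],[30,-1,2.6,0,0,0],[30,-1,2.6,0,0,0],[30,-1,2.6,0,0,0]]], "hand": -0.4}}

```text
time: 8.25
ee_pos: [0.3951, 0.1864, 0.2191]
ee_rot: [-3.139, -0.001, 2.188]
contact_force: [1.3, 0.8, 0.1]
width: 0.704
grasp_force: 0.0
```

>>> {"name": "jog_arm", "arguments": {"commands": [[[0,0,0,0,0,0],[0,0,0,0,0,0]]]}}

```text
time: 8.42
ee_pos: [0.3993, 0.1838, 0.2198]
ee_rot: [-3.141, 0.0, 2.187]
contact_force: [0.6, -0.4, 0.6]
width: 0.698
grasp_force: 0.0
```

```bash
cat > b.py <<'E'
from h import *
import sys
f=np.load(f"pics/{sys.argv[1]}.npz"); d=f["d"]; s=dict(ee_pos=f["pos"],ee_rot=f["rot"])
yy,xx=np.nonzero(d>0); P=pts("wrist",np.c_[xx,yy],d,s); e=np.array(eval(sys.argv[2])); z0=float(sys.argv[3]); z1=z0+.02
k=(np.hypot(*(P[:,:2]-e).T)<.028)&(P[:,2]>z0)&(P[:,2]<z1); q=P[k]
print("n",len(q),"z",np.percentile(q[:,2],[10,50,90,98]).round(4)); t=q[q[:,2]>np.percentile(q[:,2],90)-.005]
c,r=cv2.minEnclosingCircle(t[:,:2].astype(np.float32)*1000); print("circ",c,r,"mean",t[:,:2].mean(0)); print("px",np.c_[xx,yy][k].mean(0))
E
python3 -c "
from h import *
jig();snap('w4')"; python3 b.py w4 "(.371,.2235)" .02
```

```text
t 8.42 jig xy mm [ 12.9 214.7] z 0.2198 yaw-90 35.32244987918045 Fjig [ 0.3 -0.7] Fz 0.6 T [0.02 0.03 0.03] w 0.698 0.0
8.4167 [0.3993122  0.18379753 0.21979735] [-1.79989764e+02  6.66160945e-03  1.25322450e+02]
n 316 z [0.0232 0.0282 0.0295 0.0302]
circ (372.4786376953125, 223.54417419433594) 14.621967315673828 mean [0.37196938 0.22387502]
px [251.58227848 128.2721519 ]
```

View pics/w4.png

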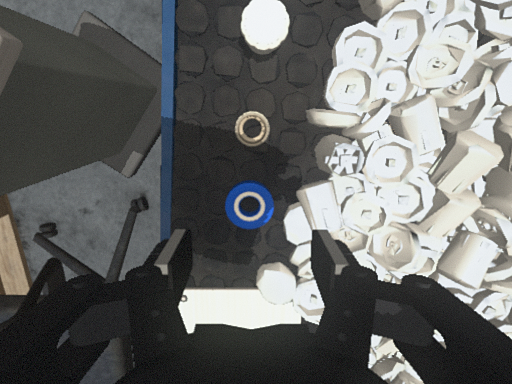

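The bush is at pixel (252,128), between the white knob (265,24) and the blue spool (249,205). To set the grasp height, I'll check from wrist depth how far the fingertips reach at different openings.

```bash
python3 -c "
from h import *
for t in('w1','w2','w3','w4'):
    f=np.load(f'pics/{t}.npz'); d=f['d']; s=dict(ee_pos=f['pos'],ee_rot=f['rot'])
    yy,xx=np.nonzero((d>0)&(np.arange(384)[:,None]>190)); P=pts('wrist',np.c_[xx,yy],d,s)
    T=R.from_euler('xyz',s['ee_rot']).inv().apply(P-s['ee_pos'])
    k=(abs(T[:,0])<.02)&(abs(T[:,1])>.018)&(abs(T[:,1])<.06)&(T[:,2]>.03)&(T[:,2]<.1); q=T[k]
    print(t,k.sum(),np.percentile(q[:,2],[50,80,90,95,99,100]).round(4) if k.sum() else '')
print(cmd([.372,.2237,.16],125.1))
"
```

```text
w1 3802 [0.0419 0.0507 0.0542 0.0566 0.0594 0.0614]
w2 10461 [0.0523 0.08   0.0806 0.0839 0.0864 0.0886]
w3 3694 [0.0446 0.0547 0.0589 0.0616 0.0649 0.0672]
w4 3862 [0.0444 0.0556 0.06   0.0631 0.0667 0.0689]
[4.92 0.06 5.98 0.   0.01 0.13]
```

>>> {"name": "jog_arm", "arguments": {"commands": [[[2.5,0,3,0,0,0],[4.9,0,5.9,0,0,0],[4.9,0,8,0,0,0],[4.9,0,10,0,0,0],[4.9,0,12,0,0,0],[4.9,0,13.1,0,0,0],[4.9,0,13.1,0,0,0],[4.9,0,13.1,0,0,0]]], "hand": -0.2}}

```text
time: 9.13
ee_pos: [0.3721, 0.2226, 0.0885]
ee_rot: [-3.14, -0.0, 2.183]
contact_force: [0.9, 0.2, 0.5]
width: 0.599
grasp_force: 0.0
```

>>> {"name": "jog_arm", "arguments": {"commands": [[[0,0,0,0,0,0],[0,0,0,0,0,0],[0,0,0,0,0,0],[0,0,0,0,0,0],[0,0,0,0,0,0],[0,0,0,0,0,0],[0,0,0,0,0,0],[0,0,0,0,0,0]]], "hand": 1, "newtons": 25}}

```text
time: 9.8
ee_pos: [0.3718, 0.2234, 0.0896]
ee_rot: [3.14, 0.001, 2.185]
contact_force: [1.4, -3.5, 7.7]
width: 0.327
grasp_force: 25.0
```

```bash
python3 -c "
from h import *
jig(); snap('w5'); print(cmd([.5341,.0100,.20],125.1))"
```

```text
t 9.8 jig xy mm [ 13.1 262.9] z 0.0896 yaw-90 35.19726713886804 Fjig [-0.9 -3.7] Fz 7.7 T [-0.61 -0.15 -0.02] w 0.327 25.0
9.8 [0.37176069 0.22341206 0.0895963 ] [1.79904426e+02 3.29500109e-02 1.25197267e+02]
[-26.8    0.98 -11.02   0.09   0.03   0.1 ]
```

View pics/w5.png

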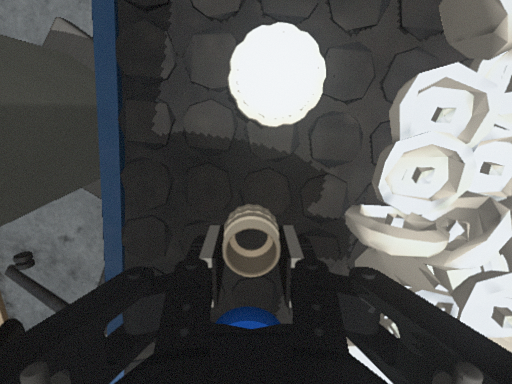

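The bush is gripped between the pads at (252,250). The knob at (278,75) and the spool haven't moved. Now I'll lift and carry it.

>>> {"name": "jog_arm", "arguments": {"commands": [[[0,0,-2,0,0,0],[0,0,-5,0,0,0],[0,0,-8,0,0,0],[0,0,-11,0,0,0],[-3,0,-11,0,0,0],[-6.5,0.3,-11,0,0,0],[-10,0.4,-11,0,0,0],[-13,0.5,-11,0,0,0]]]}}

```text
time: 10.52
ee_pos: [0.4513, 0.1186, 0.1996]
ee_rot: [3.14, 0.001, 2.186]
contact_force: [0.8, 0.6, 0.1]
width: 0.324
grasp_force: 25.2
```

>>> {"name": "jog_arm", "arguments": {"commands": [[[-3,0.1,0,0,0,0],[-6.5,0.3,0,0,0,0],[-9,0.4,0,0,0,0],[-11.5,0.5,0,0,0,0],[-13,0.5,0,0,0,0],[-13.8,0.5,0,0,0,0],[-13.8,0.5,0,0,0,0],[-13.8,0.5,0,0,0,0]]]}}

```text
time: 11.18
ee_pos: [0.5334, 0.0106, 0.1988]
ee_rot: [-3.141, -0.0, 2.185]
contact_force: [-0.2, 0.3, -0.5]
width: 0.324
grasp_force: 25.2
```

```bash
python3 -c "
from h import *
jig(); p,d,s=snap('w6'); print(cmd([.5341,.0100,.20],125.1))
yy,xx=np.nonzero(d>0); P=pts('wrist',np.c_[xx,yy],d,s)
T=R.from_euler('xyz',s['ee_rot']).inv().apply(P-s['ee_pos'])
k=(abs(T[:,0])<.022)&(abs(T[:,1])<.0165)&(T[:,2]>.045)&(T[:,2]<.1);q=T[k]
print(k.sum(),np.percentile(q[:,2],[1,10,50,90,99]).round(4))
t=q[q[:,2]<np.percentile(q[:,2],3)+.004]; print('rim',cv2.minEnclosingCircle(t[:,:2].astype(np.float32)*1000),'y-extent all',q[:,1].min(),q[:,1].max())
A=np.c_[t[:,:2],np.ones(len(t))]; print('rim slopes',np.linalg.lstsq(A,t[:,2],rcond=None)[0])
p,d=read_camera('scene'); cv2.imwrite('pics/s6.png',cv2.resize(p[130:230,220:340,::-1],None,fx=5,fy=5))"
```

```text
t 11.18 jig xy mm [23.1 -4.1] z 0.1988 yaw-90 35.18578120616094 Fjig [0.  0.4] Fz -0.5 T [-0.   -0.02  0.01] w 0.324 25.2
11.1833 [0.5333916  0.01063307 0.19881364] [-1.79972528e+02 -2.60200653e-02  1.25185781e+02]
[-0.13  0.01 -0.12 -0.03 -0.03  0.12]
3629 [0.0459 0.0556 0.0676 0.0807 0.0892]
rim ((1.121163010597229, 0.11100875586271286), 19.250244140625) y-extent all -0.016457519765936915 0.016494548256625594
rim slopes [-0.0047568   0.00139019  0.04839307]
```

View pics/s6.png

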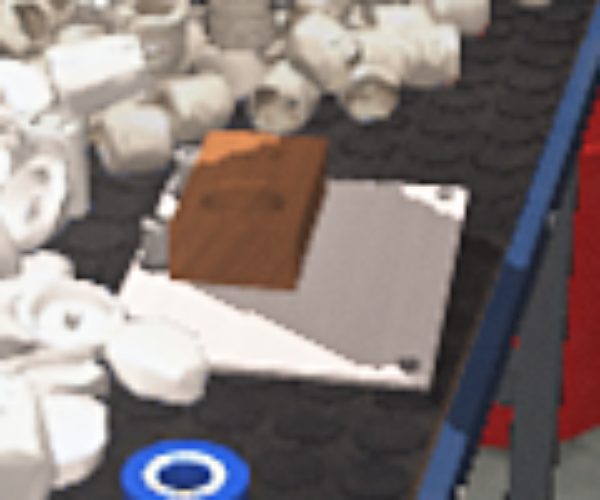

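The crop shows the nest tight on the studs (bore at (243,200)), but the bush is above the crop. I'll get its offset in the hand from the wrist depth, leaving out the pads.

```bash
python3 -c "
from h import *
for t_,lo in(('w5',.055),('w6',.055)):
    f=np.load(f'pics/{t_}.npz'); d=f['d']; s=dict(ee_pos=f['pos'],ee_rot=f['rot'])
    yy,xx=np.nonzero(d>0); P=pts('wrist',np.c_[xx,yy],d,s)
    T=R.from_euler('xyz',s['ee_rot']).inv().apply(P-s['ee_pos'])
    k=(abs(T[:,0])<.022)&(abs(T[:,1])<.013)&(T[:,2]>.052)&(T[:,2]<.095);q=T[k]
    print(t_,k.sum(),np.histogram(q[:,2],np.arange(.052,.097,.004)))
    r=q[(q[:,2]<.0635)&(q[:,2]>.056)]; print('rim x',np.percentile(r[:,0],[1,50,99]).round(4),'z',np.percentile(r[:,2],[5,50,95]).round(4))
    A=np.c_[r[:,:2],np.ones(len(r))]; print(np.linalg.lstsq(A,r[:,2],rcond=None)[0].round(3))
    o=q[(abs(q[:,1])<.004)&(q[:,2]>.066)&(q[:,0]>.008)]; print('front wall x per z',[(round(z,3),o[abs(o[:,2]-z)<.002][:,0].max().round(4)) for z in np.arange(.068,.092,.004) if (abs(o[:,2]-z)<.002).any()])
"
```

```text
w5 4021 (array([   0,   31,  686,  380,  491,  296,  433,  263,  113, 1263,   65]), array([0.052, 0.056, 0.06 , 0.064, 0.068, 0.072, 0.076, 0.08 , 0.084,
       0.088, 0.092, 0.096]))
rim x [-0.0124  0.0046  0.0143] z [0.06   0.0613 0.063 ]
[0.012 0.004 0.061]
front wall x per z [(np.float64(0.068), np.float64(0.0153)), (np.float64(0.072), np.float64(0.0156)), (np.float64(0.076), np.float64(0.0156)), (np.float64(0.08), np.float64(0.0157)), (np.float64(0.084), np.float64(0.0153)), (np.float64(0.088), np.float64(0.022))]
w6 2795 (array([  0,  25, 687, 394, 481, 306, 388, 315, 119,  80,   0]), array([0.052, 0.056, 0.06 , 0.064, 0.068, 0.072, 0.076, 0.08 , 0.084,
       0.088, 0.092, 0.096]))
rim x [-0.0123  0.0044  0.0143] z [0.0601 0.0615 0.063 ]
[0.005 0.008 0.061]
front wall x per z [(np.float64(0.068), np.float64(0.0157)), (np.float64(0.072), np.float64(0.0159)), (np.float64(0.076), np.float64(0.0156)), (np.float64(0.08), np.float64(0.0159)), (np.float64(0.084), np.float64(0.0154)), (np.float64(0.088), np.float64(0.0158))]
```

>>> {"name": "jog_arm", "arguments": {"commands": [[[-0.1,0,2,0,0,0],[-0.1,0,4,0,0,0],[-0.1,0,5.5,0,0,0],[-0.1,0,6.5,0,0,0],[-0.1,0,7,0,0,0],[-0.1,0,7,0,0,0]]]}}

```text
time: 11.78
ee_pos: [0.5342, 0.0098, 0.1282]
ee_rot: [-3.141, -0.001, 2.186]
contact_force: [0.0, 0.2, 0.0]
width: 0.326
grasp_force: 25.2
```

>>> {"name": "jog_arm", "arguments": {"commands": [[[0,0,0.3,0,0,0],[0,0,0.6,0,0,0],[0,0,0.9,0,0,0],[0,0,1.2,0,0,0],[0,0,1.5,0,0,0],[0,0,1.8,0,0,0],[0,0,1.9,0,0,0],[0,0,1.9,0,0,0]]]}}

```text
time: 12.45
ee_pos: [0.5346, 0.0092, 0.1098]
ee_rot: [-3.141, 0.0, 2.185]
contact_force: [0.2, -0.5, 0.1]
width: 0.327
grasp_force: 25.3
```

```bash
python3 -c "
from h import *
jig()"
```

```text
t 12.45 jig xy mm [23.3 -5.9] z 0.1098 yaw-90 35.188121032352726 Fjig [-0.1 -0.5] Fz 0.1 T [-0.02  0.12  0.06] w 0.327 25.3
```

>>> {"name": "jog_arm", "arguments": {"commands": [[[0,0,0.1,0,0,0],[0,0,0.15,0,0,0],[0,0,0.2,0,0,0],[0,0,0.2,0,0,0]]]}}

```text
time: 12.78
ee_pos: [0.5347, 0.0092, 0.1093]
ee_rot: [3.141, 0.001, 2.185]
contact_force: [-5.1, -0.5, 21.0]
width: 0.324
grasp_force: 27.5
```

>>> {"name": "jog_arm", "arguments": {"commands": [[[0,0,-0.1,0,0,0],[0,0,-0.1,0,0,0],[0,0,-0.1,0,0,0],[0,0,-0.1,0,0,0],[0,0,-0.1,0,0,0],[0,0,-0.1,0,0,0]]], "hand": -0.2}}

```text
time: 13.28
ee_pos: [0.5345, 0.0093, 0.1087]
ee_rot: [-3.141, -0.0, 2.185]
contact_force: [0.2, -0.6, 0.5]
width: 0.6
grasp_force: 0.0
```

>>> {"name": "jog_arm", "arguments": {"commands": [[[0,0,-2,0,0,0],[0,0,-5,0,0,0],[0,0,-9,0,0,0],[0,0,-12,0,0,0],[-4,0,-12,0,0,0],[-6,0,-12,0,0,0],[-6,0,-12,0,0,0],[-6,0,-12,0,0,0]]]}}

```text
time: 13.95
ee_pos: [0.5692, -0.0404, 0.2286]
ee_rot: [-3.141, -0.0, 2.184]
contact_force: [-1.2, 0.4, -0.0]
width: 0.602
grasp_force: 0.0
```

```bash
python3 -c "
from h import *
jig();snap('w7')"; python3 m.py w7; python3 b.py w7 "(.5341,.010)" .04
```

```text
t 13.95 jig xy mm [ 23.  -66.4] z 0.2286 yaw-90 35.108155718231956 Fjig [-0.8  1. ] Fz -0.0 T [0.   0.02 0.02] w 0.602 0.0
13.95 [ 0.56916595 -0.04038447  0.22860163] [-1.79982497e+02 -1.36265278e-02  1.25108156e+02]
nest z top [0.0331 0.0337 0.0397]
nest ctr [ 0.54520654 -0.00629686] size (55.0911750793457, 99.08070373535156) ang 35.10685348510742
stud 227 224 z 0.0274 mean [0.5527 0.0428] circ [548.2  41.9] 12.3
stud 204 191 z 0.0272 mean [ 0.5933 -0.0151] circ [588.4 -11.7] 14.3
stud 175 173 z 0.0275 mean [ 0.5671 -0.0595] circ [561.9 -55.6] 15.0
jig yaw 34.65172071372776 origin [0.51090872 0.00134933] home [ 0.54404372 -0.00613876] resid mm [[-0.3, 0.6], [0.0, -0.8], [0.3, 0.2]]
n 348 z [0.0444 0.0483 0.0495 0.05  ]
circ (534.7764892578125, 9.61324405670166) 14.558691024780273 mean [0.53462456 0.00990885]
px [251.24137931 114.08045977]
```

View pics/w7.png

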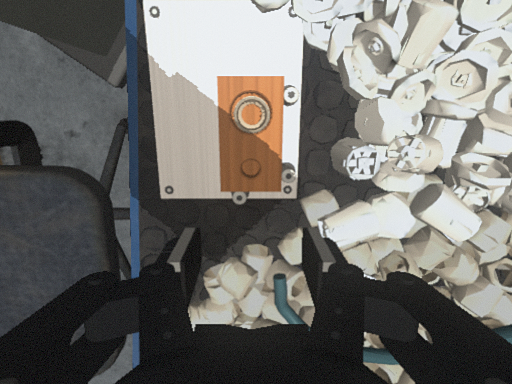

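The bush stands at (251,114) in the wide bore. Its rim is at 50 mm, as it should be when seated, and the nest is still at home against the studs at (291,94), (289,175) and (240,197).

```bash
python3 -c "
from station import *
print(hand_in())"
```

```text
the job is handed in; nothing more can be done
None
```

I handed in the job at about 14 s, with no verdict returned: the nest measured within about 0.3 mm of home against all three studs, the bush stood upright on the bottom of the wide bore, and I left the knob and spool alone.

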